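# Raise and lock the telescopic headphone stand

### The job

Raise the telescopic headphone stand so the headphones can hang on it: twist its wooden crossbar to free the post from the lower notch, draw the post up to the upper notch, feel for that notch and twist back until the post is locked fully home in it. Do not force the little locking lug against the metal or let the post drop, let go of the bar at the end, and leave the other things on the desk where they are.

Things in the scene. Friction and masses are not known exactly. Their poses are not given: they have to be found in the camera images.
- stand: headphone stand, fixed to the desk: dark round base 124 mm across, 12 mm thick, with an upright steel sleeve 42 mm across whose top is 160 mm above the desk. Origin at the centre of the base's underside, on the vertical axis of sleeve and post. The channel and notches that guide the post's lug are on its +x side. All its walls are rigid
- channel_foot (a point): foot of the upright channel in the sleeve, 57 mm above the desk, 21 mm from the axis. Two level side notches open from the channel, clockwise seen from above: the lower one at its foot, the upper one in the black collar. Each is 10 mm high for the 6 mm lug (4 mm play). Between the notches the channel's side wall blocks a twist back below 0.55 rad
- collar_middle (a point): on the stand's axis, 112 mm above the desk: the black clamp collar (54 mm across, 62 mm high, holding the upper notch) has its middle within 14 mm above or below this point; its height differs from run to run and is not measured. A lug on the upper notch's floor means post_lift 0.046 to 0.074, to be felt for. The channel ends in a solid stop 12 mm of lift above that
- bar_mid (a point): centre of the wooden crossbar on top of the post, on the stand's axis, 200 mm above the desk when post_lift is 0. The bar is 110 mm long (upturned ends to 130 mm), 18 mm thick, 20 mm high; its length lies along this point's y, its thickness along x, z is up. Under it is the 14 mm round post. Pinch the 18 mm from above at the middle
- post_lift (a joint): how far the post is drawn up, m; about 0 in the lower notch. Nothing but a little friction (under 1 N) carries the post when it is unlocked: it weighs about 3.3 N (0.25 to 0.45 kg) and falls if let go
- post_turn (a joint): how far the post is twisted, rad, growing anticlockwise seen from above: 0 = locked fully home in a notch (the notch's end wall is met at about -0.03); 0.55 to 0.82 = lug in the upright channel, free to slide (aim at 0.68). The post stays at the angle at which it is left; friction under 0.05 N m
- lug: the post's locking lug, a steel pin 6 mm thick sticking out sideways from the post through the channel to 34 mm from the stand's axis; origin on the pin, 25 mm from the stand's axis, 140 mm below bar_mid. A twisting moment of 0.1 N m against a wall presses it with about 4 N; it must never be pressed with more than 40 N
- headphones: black over-ear headphones lying on the desk, about 120 x 175 x 80 mm; origin on the desk between the two ear cups. Leave it where it is
- stapler: steel stapler, 140 x 34 x 60 mm, lying along its own x; origin at the centre of its underside. Leave it where it is
- pen_cup: white ceramic pen cup with three pens, 76 mm across, 95 mm high (pens to 150 mm); origin at the centre of its underside. Leave it where it is
- tape_dispenser: grey tape dispenser, 130 x 50 x 72 mm, along its own x; origin at the centre of its underside. Leave it where it is
- hole_punch: blue plastic hole punch, 110 x 120 x 85 mm; origin at the centre of its underside. Leave it where it is
- mug: white mug, 82 mm across, 95 mm high; origin at the centre of its underside. Leave it where it is

How it is judged:
On the way, in this order (a step that is already met when the one before it is completed fails the run):
1. the post is twisted out of the lower notch (value of joint post_turn above 0.5 rad and value of joint post_lift below 0.02 m), for 0.1 s.
2. the unlocked post is drawn up to the collar (value of joint post_turn above 0.5 rad and value of joint post_lift above 0.038 m), for 0.1 s.
At the end, for the whole second after the job is handed in: The post stands still at the upper notch (drawn up by more than 38 mm) and is twisted back to within 0.12 rad of fully home, so that the lug lies in the upper notch; the bar is let go (value of joint post_turn below 0.12 rad and value of joint post_lift above 0.038 m and velocity of joint post_lift between -0.01 and 0.01 m/s); the robot touches nothing.
It fails at once if the locking lug was pressed with more than 40 N (forced, or the post dropped) (contact force between lug and anything else above 40 N).
It fails at once if another thing on the desk was moved by more than 20 mm (distance of any of headphones, stapler, pen_cup, tape_dispenser, hole_punch, mug from where it was at the start of the episode above 0.02 m).
It also fails if it takes over 72 s, if anything falls off the work surface, if the arm or the gripper's body presses on something with over 40 N, if the wrist force passes 120 N, or if a joint passes its speed limit or range.

### The arm

A 6-joint arm with a two-finger parallel gripper is mounted at the origin on the work surface. World frame = base frame: x ahead of the robot, y to its left, z up, the work surface at z = 0. Lengths are in m, angles in rad, forces in N, time in s.
With the tool pointing down it reaches from about 0.375 to 0.9 m from the base axis. Payload 3.1 kg.
Tool frame: the origin (TCP) lies at the very end of the fingers, on their centre line; the grasp point (between the pads) lies 19 mm behind it; z points along the fingers, y is the line along which they close (so a half turn about z gives the same grasp; the last joint's range is limited). The gripper opens to 85 mm and grips with 20 to 120 N. Pads are 22 mm wide; open, the fingers measure 114 mm over their backs; the gripper's body (76 mm by 85 mm) begins 54 mm behind the grasp point. The pads swing forward as they close: fully open they stand 13 mm farther back than shut.
Start: joints at [1.085, 0.527, 1.433, -0, 1.181, -0.178], TCP at [0.189, 0.596, 0.231] pointing down, gripper open.
Joint ranges: [-3.08, 3.08], [-0.75, 2.2], [0.22, 2.44], [-1.43, 4.57], [0, 2.65], [-2.85, 2.85]. Speed limits (rad/s): [2.79, 2.79, 3.14, 3.14, 3.14, 3.14].

### API

Orientations are given as a unit quaternion [w, x, y, z].
In Python, from rig import get_state, capture, camera_model, hand_in gives the robot as it stands. The module is installed in compiled form; this text tells all that it offers.
- The arm moves only by the shell command python3 -m inch 'ROWS' [FORCE]. ROWS is JSON, a list of rows, each a list of 7 numbers: the turn, a rotation vector about the tool's x, y, z in degrees, then the shift along the tool's x, y, z in mm, then the opening, from 0 (shut) to 1 (fully open). In form: [[ax, ay, az, x, y, z, claw], ...]. A call has 1 to 20 rows; each row is the pose to reach, as a shift and turn from the pose commanded when the call began, along the tool's axes at that moment; what a row does not reach only later rows make up. A row lasts 1/8 s, in which the tool goes at most 62.5 mm and 10.7 degrees, less where a joint would pass 70% of its speed; a pose out of reach is approached as far as the arm can. A call with a gripper value outside its range is refused whole. The fingers move at their own pace and stop on an object; FORCE is the grip in N (left out, the last holds). Time passes only in rows, so rows that repeat a pose let the fingers close. It gives the time, the measured TCP pose, the force, the opening and the grip force at its end, in the units of the state.
- get_state(): the state, without advancing time (a new reading comes with each control period).
- capture(name): name is "scene" or "top"; returns (picture, depth): 420x560x3 uint8, red, green, blue; 420x560 float32, m along the optical axis (not along the pixel's ray), 0 where there is no reading.
- camera_model(name): a dict with "vfov" (degrees; the focal length in pixels is half the picture's height over the tangent of half this angle, whatever the lens; pixels are square), "cx", "cy" (the principal point, pixels), "R" (3x3) and "t" (3): a world point X has camera coordinates R X + t. Camera axes: x right, y down, z forward; pixel columns grow to the right and rows downward; lengths in m; the calibration is good to about 2 mm. A picture is of the moment at which its call begins. camera_model takes no time and is no camera call.
- hand_in(): hands the job in; it is judged then, once.
The state is a dict: "clock": time; "q": joint angles; "joint_vel": joint speeds; "effort": joint torques, N m; "eef_pos": TCP position; "orientation": TCP orientation; "wrist_force": force on the tool from outside, world axes, zero at the start; "wrist_torque": the same for the moment, N m; "width": finger opening in m; "grasp_force": force on a finger pad.
Only numpy, scipy, OpenCV 4.12 (cv2) and the standard library are available. Lean on these libraries where they do the work, as an engineer would, in place of code of your own. Each camera call takes 0.05 s, during which the arm holds its last target. There are 200 camera calls.

## Working session

There is one attempt and no reset: what is moved stays moved. The work goes in short steps, Python scripts to look and compute and a shell command to move; the robot and the scene stay as the last step left them, time stands still between calls to the robot, and variables do not carry over. Pictures are saved under pics/ and viewed, at most 10 in all, crops included, and the job is handed in when it is done.

```bash
mkdir -p pics; cat > h.py <<'E'
import numpy as np, cv2
from rig import *
def save(n,f):
    p,d=capture(n); cv2.imwrite('pics/'+f+'.png',p[:,:,::-1]); np.savez(f+'.npz',p=p,d=d); return p,d
def pts(n,d):
    m=camera_model(n); f=210/np.tan(np.radians(m['vfov'])/2)
    v,u=np.mgrid[0:420,0:560]
    c=np.stack([(u-m['cx'])/f*d,(v-m['cy'])/f*d,d],-1)
    return (c-np.array(m['t']))@np.array(m['R'])
E
python3 - <<'E'
from h import *
save('scene','s0');save('top','t0')
print(camera_model('top'));print(get_state())
E
```

```text
{'vfov': 47.19550832278119, 'cx': 288.33564041519287, 'cy': 201.29593041043083, 'R': array([[-0.00882851, -0.99994831, -0.00504236],
       [-0.99147618,  0.00940899, -0.1299479 ],
       [ 0.12998862,  0.00385213, -0.991508  ]]), 't': array([0.00414086, 0.52578591, 1.50131618])}
{'clock': 0.1, 'q': array([ 1.08449301e+00,  5.28358764e-01,  1.43375533e+00, -8.04464253e-06,
        1.18142090e+00, -1.78485052e-01]), 'joint_vel': array([-0.00118044, -0.00135131, -0.00257111, -0.00070486, -0.00020212,
       -0.00069698]), 'effort': array([-6.31774628e-05, -4.43303132e+01, -1.78587502e+01, -2.37795466e-04,
        3.88535220e-03, -1.83547172e-05]), 'eef_pos': array([0.18902465, 0.59506074, 0.23044635]), 'orientation': array([-3.13384043e-04,  1.53300631e-01,  9.88179120e-01, -9.19227167e-04]), 'wrist_force': array([ 0.82519311,  0.17551059, -0.56891712]), 'wrist_torque': array([ 0.07138313,  0.01387183, -0.06523683]), 'grasp_force': 0.0, 'width': 0.0856558973123797}
```

View pics/t0.png

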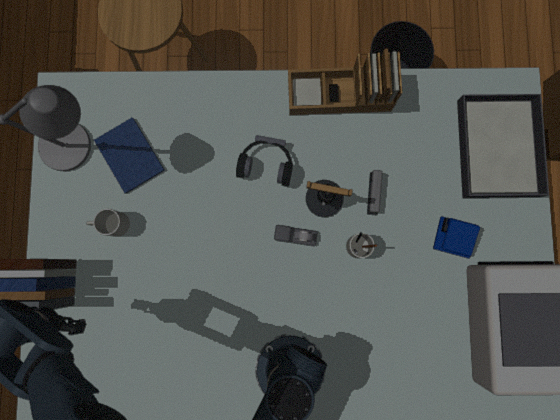

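View pics/s0.png

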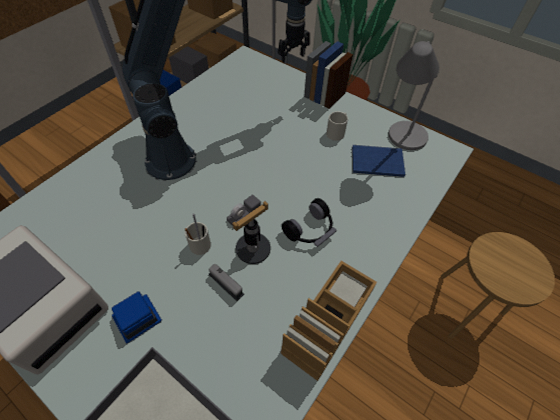

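The top view shows the orange crossbar from about (307,184) to (351,193) and the dark base around (324,198). The headphones, tape dispenser, stapler and pen cup all lie clear of it.

```bash
python3 - <<'E'
from h import *
z=np.load('t0.npz');p,d=z['p'],z['d']
P=pts('top',d)
hsv=cv2.cvtColor(p,cv2.COLOR_RGB2HSV)
roi=np.zeros(d.shape,bool);roi[170:215,295:365]=1
m=roi&(hsv[...,1]>90)&(hsv[...,0]<25)&(P[...,2]>.15)
q=P[m];print(len(q),q.min(0),q.max(0),np.median(q,0))
t=q[q[:,2]>.195]
r=cv2.minAreaRect(t[:,:2].astype(np.float32)*1000);print(r,cv2.boxPoints(r))
dark=roi&(p.max(-1)<60)&(P[...,2]<.03)&(P[...,2]>.005)
b=P[dark];print('base',len(b),cv2.minEnclosingCircle(b[:,:2].astype(np.float32)*1000),np.median(b[:,2]))
col=roi&(P[...,2]>.06)&(P[...,2]<.185);print('coll',P[col].mean(0),P[col].min(0),P[col].max(0))
# scene
z=np.load('s0.npz');p2,d2=z['p'],z['d'];P2=pts('scene',d2);h2=cv2.cvtColor(p2,cv2.COLOR_RGB2HSV)
c=t[:,:2].mean(0)
near=(np.hypot(P2[...,0]-c[0],P2[...,1]-c[1])<.075)
m2=near&(P2[...,2]>.175)&(h2[...,1]>90)
q2=P2[m2];print('scene',len(q2),q2.min(0),q2.max(0));print(cv2.minAreaRect(q2[q2[:,2]>.2][:,:2].astype(np.float32)*1000))
cm=near&(P2[...,2]>.06)&(P2[...,2]<.165)&(np.hypot(P2[...,0]-c[0],P2[...,1]-c[1])<.035)
v,u=np.nonzero(cm)
for r in sorted(set(v)): print(r,(u[v==r].min(),u[v==r].max()),P2[r][cm[r]][:,2].mean().round(3),p2[r][cm[r]].mean(0).round(),end=';')
x=cv2.resize(p2[180:280,190:310],None,fx=5,fy=5,interpolation=cv2.INTER_CUBIC);cv2.imwrite('pics/c0.png',np.clip(x[:,:,::-1]*1.6,0,255).astype(np.uint8))
E
```

```text
286 [ 0.51793373 -0.17834191  0.15693225] [ 0.55990564 -0.05432944  0.22737911] [ 0.53708385 -0.11670512  0.21121239]
((538.5932006835938, -116.37507629394531), (127.06896209716797, 18.81859016418457), 78.60259246826172) [[ 516.8142  -176.79727]
 [ 535.2617  -180.51605]
 [ 560.3722   -55.95288]
 [ 541.9247   -52.2341 ]]
base 649 ((538.03857421875, -117.10542297363281), 61.40235137939453) 0.012877658758868073
coll [ 0.52537227 -0.11188861  0.13438002] [ 0.50391193 -0.14109426  0.0600604 ] [ 0.56405628 -0.09007456  0.16870655]
scene 281 [ 0.51754816 -0.180847    0.19196733] [ 0.56052872 -0.05722286  0.2223589 ]
((538.2354736328125, -118.39684295654297), (124.63236999511719, 21.018253326416016), 78.3926010131836)
219 (np.int64(254), np.int64(255)) 0.159 [62. 64. 62.];220 (np.int64(254), np.int64(256)) 0.161 [38. 40. 40.];221 (np.int64(254), np.int64(257)) 0.16 [32. 35. 34.];222 (np.int64(254), np.int64(257)) 0.158 [16. 16. 17.];223 (np.int64(248), np.int64(258)) 0.153 [36. 37. 36.];224 (np.int64(247), np.int64(258)) 0.155 [36. 36. 36.];225 (np.int64(245), np.int64(259)) 0.157 [34. 34. 3
[... 503 characters left out ...]
(np.int64(245), np.int64(260)) 0.122 [ 9.  9. 10.];236 (np.int64(245), np.int64(260)) 0.113 [10. 10. 10.];237 (np.int64(245), np.int64(260)) 0.105 [11. 11. 12.];238 (np.int64(245), np.int64(260)) 0.099 [ 9. 10. 10.];239 (np.int64(245), np.int64(260)) 0.096 [10. 10. 11.];240 (np.int64(245), np.int64(260)) 0.09 [11. 11. 11.];241 (np.int64(246), np.int64(258)) 0.087 [10.  9.  9.];242 (np.int64(246), np.int64(257)) 0.083 [9. 8. 9.];243 (np.int64(247), np.int64(257)) 0.078 [6. 6. 7.];244 (np.int64(248), np.int64(256)) 0.072 [3. 3. 3.];245 (np.int64(251), np.int64(255)) 0.068 [23. 22. 22.];246 (np.int64(256), np.int64(256)) 0.06 [92. 91. 92.];247 (np.int64(255), np.int64(255)) 0.062 [81. 81. 81.];
```

View pics/c0.png

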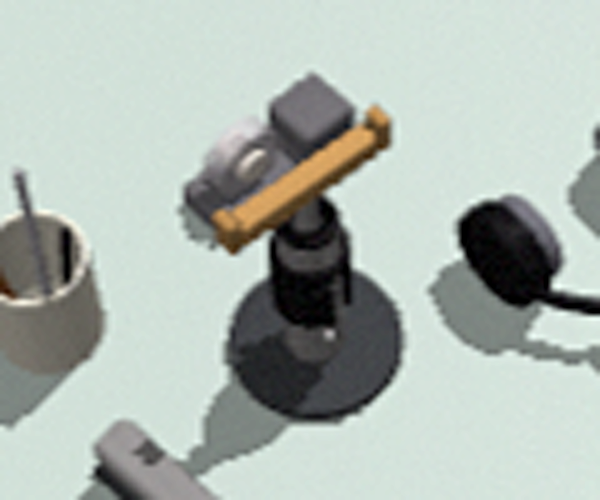

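Stand axis is at about (0.538, -0.117), where the bar and base fits agree. The bar's length points at 78.6° and its top is at 0.211. All of this matches the given sizes. In the crop the collar sits low on the sleeve and the lug is a dark pin at about crop (348,285).

```bash
cat >> h.py <<'E'
from scipy.spatial.transform import Rotation as Ro
def go(pos,ydeg):
    s=get_state(); w,x,y,z=s['orientation']; R=Ro.from_quat([x,y,z,w])
    a=np.radians(ydeg); Y=np.array([np.cos(a),np.sin(a),0]); Z=np.array([0,0,-1.]); T=Ro.from_matrix(np.stack([np.cross(Y,Z),Y,Z],1))
    print('turn',np.degrees((R.inv()*T).as_rotvec()).round(2),'shift',(R.inv().apply(np.array(pos)-s['eef_pos'])*1000).round(1))
E
python3 - <<'E'
from h import *
go([.5383,-.1172,.30],-11.4)
E
```

```text
turn [-1.000e-01  6.000e-02  8.376e+01] shift [-548.6 -573.1  -68.6]
```

```bash
python3 -m inch '[[0,0,0,0,0,-60,1],[0,0,83.76,-548.6,-573.1,-68.6,1],[0,0,83.76,-548.6,-573.1,-68.6,1],[0,0,83.76,-548.6,-573.1,-68.6,1],[0,0,83.76,-548.6,-573.1,-68.6,1],[0,0,83.76,-548.6,-573.1,-68.6,1],[0,0,83.76,-548.6,-573.1,-68.6,1],[0,0,83.76,-548.6,-573.1,-68.6,1],[0,0,83.76,-548.6,-573.1,-68.6,1],[0,0,83.76,-548.6,-573.1,-68.6,1],[0,0,83.76,-548.6,-573.1,-68.6,1],[0,0,83.76,-548.6,-573.1,-68.6,1],[0,0,83.76,-548.6,-573.1,-68.6,1],[0,0,83.76,-548.6,-573.1,-68.6,1],[0,0,83.76,-548.6,-573.1,-68.6,1],[0,0,83.76,-548.6,-573.1,-68.6,1],[0,0,83.76,-548.6,-573.1,-68.6,1],[0,0,83.76,-548.6,-573.1,-68.6,1]]'
python3 - <<'E'
from h import *
go([.5383,-.1172,.183],-11.4); print(get_state()['q'])
E
```

```text
clock: 2.35
eef_pos: [0.5381, -0.1155, 0.3001]
orientation: [-0.0, 0.773, 0.634, -0.0]
wrist_force: [0.4, -0.2, -0.1]
width: 0.0855
grasp_force: 0.0
turn [-0.01 -0.01  0.1 ] shift [ -1.6   0.6 117.1]
[-4.14604871e-01  3.50474156e-01  1.53482508e+00  6.34859068e-05
  1.25649671e+00 -2.17373143e-01]
```

```bash
python3 -m inch '[[0,0,0,0,0,60,1],[0,0,0,0,0,100,1],[0,0,0,0,0,117,1],[0,0,0,0,0,117,1],[0,0,0,0,0,117,1]]' 25
python3 - <<'E'
from h import *
go([.5383,-.1172,.183],-11.4); s=get_state();print(s['wrist_force'],s['wrist_torque'])
p,_=save('scene','s1')
x=cv2.resize(p[170:270,190:310],None,fx=5,fy=5,interpolation=cv2.INTER_CUBIC);cv2.imwrite('pics/c1.png',np.clip(x[:,:,::-1]*1.6,0,255).astype(np.uint8))
E
```

```text
clock: 2.98
eef_pos: [0.5392, -0.1167, 0.184]
orientation: [0.001, 0.774, 0.634, 0.0]
wrist_force: [-0.4, -0.2, 0.1]
width: 0.0853
grasp_force: 0.0
turn [0.11 0.02 0.04] shift [-0.7 -0.8  1. ]
[-0.40487813 -0.1595884   0.14365858] [-0.01090864 -0.03354374 -0.02246381]
```

View pics/c1.png

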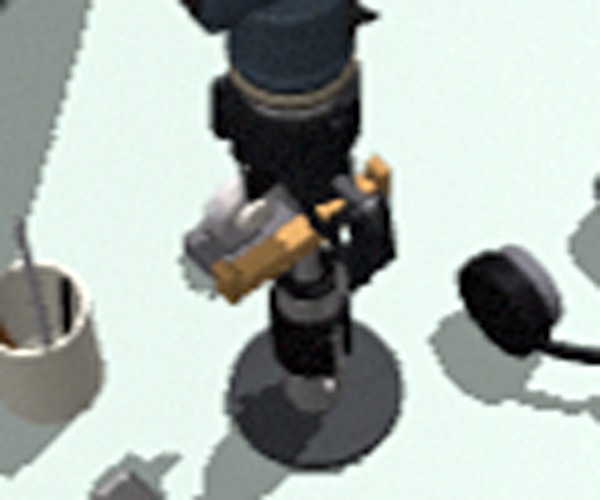

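The open fingers straddle the middle of the bar (crop about 345,215). Next I close gently.

```bash
python3 -m inch '[[0,0,0,0,0,0,0.3],[0,0,0,0,0,0,0.3],[0,0,0,0,0,0,0.3],[0,0,0,0,0,0,0.15],[0,0,0,0,0,0,0.15],[0,0,0,0,0,0,0.1],[0,0,0,0,0,0,0.1],[0,0,0,0,0,0,0.1]]' 25
python3 - <<'E'
from h import *
go([.5383,-.1172,.183],-11.4); s=get_state();print(s['wrist_force'],s['wrist_torque'])
E
```

```text
clock: 4.03
eef_pos: [0.5381, -0.1167, 0.183]
orientation: [-0.0, 0.774, 0.633, -0.0]
wrist_force: [-2.8, -0.2, 5.6]
width: 0.0172
grasp_force: 29.3
turn [-0.05  0.    0.01] shift [-0.5  0.3 -0. ]
[-2.81931292 -0.17478916  5.58815947] [ 0.04861002  0.52379202 -0.00318518]
```

```bash
python3 -m inch '[[0,0,0,0,0,-1,0.1],[0,0,-4,0,0,-1,0.1],[0,0,-8,0,0,-1,0.1],[0,0,-12,0,0,-1,0.1],[0,0,-12,0,0,-1,0.1]]' 30
python3 - <<'E'
from h import *
go([.5381,-.1167,.183],-11.4); s=get_state();print(s['wrist_force'],s['wrist_torque'])
E
```

```text
clock: 4.65
eef_pos: [0.5383, -0.1166, 0.1833]
orientation: [-0.0, 0.704, 0.711, -0.0]
wrist_force: [-0.6, 0.6, -1.7]
width: 0.0173
grasp_force: 29.5
turn [-0.05 -0.02 11.97] shift [-0.1 -0.2  0.3]
[-0.60476283  0.57379763 -1.6852223 ] [0.0208549  0.20556889 0.02400397]
```

```bash
python3 -m inch '[[0,0,-5,0,0,0,0.1],[0,0,-10,0,0,0,0.1],[0,0,-15,0,0,0,0.1],[0,0,-20,0,0,0,0.1],[0,0,-25,0,0,0,0.1],[0,0,-27,0,0,0,0.1],[0,0,-27,0,0,0,0.1],[0,0,-27,0,0,0,0.1]]' 40
python3 - <<'E'
from h import *
go([.5381,-.1167,.183],-11.4); s=get_state();print(s['wrist_force'],s['wrist_torque'])
E
```

```text
clock: 5.65
eef_pos: [0.5386, -0.1166, 0.1835]
orientation: [-0.0, 0.518, 0.855, 0.0]
wrist_force: [0.7, 0.9, -4.4]
width: 0.017
grasp_force: 41.6
turn [ 0.000e+00 -3.000e-02  3.894e+01] shift [ 0.1 -0.5  0.5]
[ 0.69117239  0.93010369 -4.40840906] [ 0.14096945 -0.06499375 -0.05802318]
```

```bash
python3 -m inch '[[0,0,0,0,0,-3,0.1],[0,0,0,0,0,-8,0.1],[0,0,0,0,0,-14,0.1],[0,0,0,0,0,-20,0.1],[0,0,0,0,0,-26,0.1],[0,0,0,0,0,-32,0.1],[0,0,0,0,0,-38,0.1],[0,0,0,0,0,-44,0.1],[0,0,0,0,0,-49,0.1],[0,0,0,0,0,-53,0.1],[0,0,0,0,0,-54,0.1],[0,0,0,0,0,-54,0.1],[0,0,0,0,0,-54,0.1]]'
python3 - <<'E'
from h import *
go([.5386,-.1166,.183],27.6); s=get_state();print(s['wrist_force'],s['wrist_torque'])
p,_=save('scene','s2')
x=cv2.resize(p[160:270,190:310],None,fx=5,fy=5,interpolation=cv2.INTER_CUBIC);cv2.imwrite('pics/c2.png',np.clip(x[:,:,::-1]*1.6,0,255).astype(np.uint8))
E
```

```text
clock: 7.28
eef_pos: [0.5386, -0.1167, 0.2382]
orientation: [0.0, 0.518, 0.855, 0.0]
wrist_force: [-0.3, 1.6, -1.5]
width: 0.0171
grasp_force: 42.0
turn [0.01 0.01 0.01] shift [ 0.1  0.1 55.2]
[-0.3407309   1.59808545 -1.52582721] [ 0.4902287   0.00245444 -0.02785968]
```

View pics/c2.png

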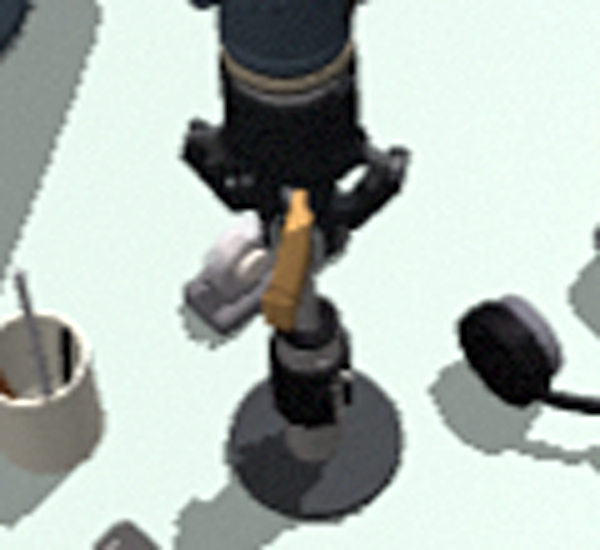

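The bar is raised and turned along the view (crop about 288,260), and the lug shows at the collar's side (345,385). Next I feel for the stop.

```bash
python3 -m inch '[[0,0,0,0,0,-1,0.1],[0,0,0,0,0,-2,0.1],[0,0,0,0,0,-2,0.1],[0,0,0,0,0,-2,0.1]]'
```

```text
clock: 7.82
eef_pos: [0.5385, -0.1167, 0.2398]
orientation: [-0.0, 0.518, 0.855, 0.0]
wrist_force: [-0.1, 0.9, -5.5]
width: 0.0171
grasp_force: 41.6
```

```bash
python3 -m inch '[[0,0,0,0,0,-1,0.1],[0,0,0,0,0,-1.5,0.1],[0,0,0,0,0,-1.5,0.1],[0,0,0,0,0,-1.5,0.1]]'
```

```text
clock: 8.32
eef_pos: [0.5385, -0.1168, 0.2415]
orientation: [0.0, 0.518, 0.855, 0.0]
wrist_force: [-0.7, 3.1, -4.5]
width: 0.017
grasp_force: 41.6
```

```bash
python3 -m inch '[[0,0,0,0,0,-1,0.1],[0,0,0,0,0,-1.5,0.1],[0,0,0,0,0,-1.5,0.1],[0,0,0,0,0,-1.5,0.1]]'
```

```text
clock: 8.82
eef_pos: [0.5384, -0.1167, 0.2427]
orientation: [-0.0, 0.518, 0.855, -0.0]
wrist_force: [0.6, 1.9, -7.8]
width: 0.017
grasp_force: 41.2
```

```bash
python3 -m inch '[[0,0,0,0,0,-0.5,0.1],[0,0,0,0,0,-1,0.1],[0,0,0,0,0,-1,0.1],[0,0,0,0,0,-1,0.1]]'
```

```text
clock: 9.32
eef_pos: [0.5383, -0.1166, 0.243]
orientation: [-0.001, 0.518, 0.855, 0.0]
wrist_force: [4.1, 1.4, -17.2]
width: 0.0173
grasp_force: 39.9
```

The stop is felt at TCP z ≈ 0.2428, so the notch floor is near 0.2308. I go down to the notch's middle, TCP z ≈ 0.2328.

```bash
python3 -m inch '[[0,0,0,0,0,3,0.1],[0,0,0,0,0,7,0.1],[0,0,0,0,0,11,0.1],[0,0,0,0,0,11,0.1],[0,0,0,0,0,11,0.1]]'
```

```text
clock: 9.95
eef_pos: [0.5386, -0.1168, 0.2329]
orientation: [0.0, 0.518, 0.855, -0.0]
wrist_force: [-0.0, 1.2, -3.4]
width: 0.0171
grasp_force: 41.8
```

```bash
python3 -m inch '[[0,0,3,0,0,0,0.1],[0,0,6,0,0,0,0.1],[0,0,9,0,0,0,0.1],[0,0,11,0,0,0,0.1],[0,0,11,0,0,0,0.1]]'; python3 -c "
from h import *
go([.5386,-.1168,.2329],-11.4); s=get_state();print(s['wrist_force'],s['wrist_torque'])"
```

```text
clock: 10.58
eef_pos: [0.5384, -0.1168, 0.2328]
orientation: [-0.0, 0.597, 0.802, -0.0]
wrist_force: [-0.2, 1.9, -3.9]
width: 0.0173
grasp_force: 41.8
turn [-2.000e-02  1.000e-02  2.802e+01] shift [-0.   0.2 -0.1]
[-0.15698886  1.93537383 -3.93114022] [ 0.34162469 -0.00182711 -0.04671219]
```

No resistance, so the lug is in the notch. I continue to just short of home.

```bash
python3 -m inch '[[0,0,5,0,0,0,0.1],[0,0,10,0,0,0,0.1],[0,0,15,0,0,0,0.1],[0,0,20,0,0,0,0.1],[0,0,24,0,0,0,0.1],[0,0,26,0,0,0,0.1],[0,0,27,0,0,0,0.1],[0,0,27,0,0,0,0.1],[0,0,27,0,0,0,0.1]]'; python3 -c "
from h import *
go([.5386,-.1168,.2329],-11.4); s=get_state();print(s['wrist_force'],s['wrist_torque'])"
```

```text
clock: 11.7
eef_pos: [0.5381, -0.1168, 0.2328]
orientation: [-0.0, 0.768, 0.64, -0.0]
wrist_force: [-2.8, 0.8, -2.7]
width: 0.0173
grasp_force: 41.9
turn [-0.05  0.01  1.03] shift [ 0.1  0.5 -0.1]
[-2.78415083  0.76443663 -2.73394051] [ 0.25312926  0.37547004 -0.0089451 ]
```

```bash
python3 -m inch '[[0,0,0.7,0,0,0,0.1],[0,0,1.4,0,0,0.5,0.1],[0,0,1.4,0,0,1,0.1],[0,0,1.4,0,0,1.5,0.1],[0,0,1.4,0,0,2,0.1],[0,0,1.4,0,0,2,0.1],[0,0,1.4,0,0,2,0.1]]'; python3 -c "
from h import *
go([.5386,-.1168,.2329],-11.4); s=get_state();print(s['wrist_force'],s['wrist_torque'])"
```

```text
clock: 12.58
eef_pos: [0.5382, -0.1167, 0.2307]
orientation: [-0.0, 0.776, 0.631, -0.0]
wrist_force: [-3.8, 0.4, -4.1]
width: 0.0176
grasp_force: 41.8
turn [-0.04  0.   -0.39] shift [ 0.   0.4 -2.2]
[-3.76561297  0.42881275 -4.09859952] [ 0.15496904  0.70874773 -0.02160513]
```

Still carrying the post. I lower in half-millimetre steps until the floor is felt.

```bash
python3 -m inch '[[0,0,0,0,0,0.5,0.1],[0,0,0,0,0,0.5,0.1],[0,0,0,0,0,0.5,0.1]]'; python3 -m inch '[[0,0,0,0,0,0.4,0.1],[0,0,0,0,0,0.4,0.1],[0,0,0,0,0,0.4,0.1]]'
```

```text
clock: 12.95
eef_pos: [0.5383, -0.1167, 0.2304]
orientation: [-0.0, 0.776, 0.631, -0.0]
wrist_force: [-4.3, 0.4, -2.5]
width: 0.0171
grasp_force: 42.0
clock: 13.32
eef_pos: [0.5384, -0.1167, 0.2303]
orientation: [-0.0, 0.776, 0.631, -0.0]
wrist_force: [-5.3, 1.1, -0.9]
width: 0.0174
grasp_force: 42.3
```

```bash
python3 -m inch '[[0,0,0,0,0,0.3,0.1],[0,0,0,0,0,0.3,0.1],[0,0,0,0,0,0.3,0.3],[0,0,0,0,0,0.3,0.7],[0,0,0,0,0,0.3,1],[0,0,0,0,0,0.3,1],[0,0,0,0,0,0.3,1],[0,0,0,0,0,0.3,1]]' 20; python3 -m inch '[[0,0,0,0,0,0,1],[0,0,0,0,0,-20,1],[0,0,0,0,0,-60,1],[0,0,0,0,0,-100,1],[0,0,0,0,0,-110,1],[0,0,0,0,0,-110,1],[0,0,0,0,0,-110,1]]'
python3 - <<'E'
from h import *
p,d=save('scene','s3');P=pts('scene',d);h=cv2.cvtColor(p,cv2.COLOR_RGB2HSV)
m=(np.hypot(P[...,0]-.538,P[...,1]+.117)<.075)&(P[...,2]>.2)&(P[...,2]<.30)&(h[...,1]>90)&(h[...,0]<25)
q=P[m];print(len(q),q.max(0),cv2.minAreaRect(q[q[:,2]>.245][:,:2].astype(np.float32)*1000))
x=cv2.resize(p[140:260,180:320],None,fx=5,fy=5,interpolation=cv2.INTER_CUBIC);cv2.imwrite('pics/c3.png',np.clip(x[:,:,::-1]*1.6,0,255).astype(np.uint8))
E
```

```text
clock: 14.32
eef_pos: [0.5386, -0.1168, 0.2297]
orientation: [0.0, 0.776, 0.631, 0.0]
wrist_force: [0.2, 0.3, -0.4]
width: 0.0854
grasp_force: 0.0
clock: 15.2
eef_pos: [0.5375, -0.1163, 0.338]
orientation: [-0.002, 0.776, 0.631, -0.001]
wrist_force: [0.7, -0.2, 0.5]
width: 0.0853
grasp_force: 0.0
307 [ 0.55993365 -0.05420687  0.26837628] ((538.3837890625, -117.9190673828125), (126.79524230957031, 19.751745223999023), 78.62427520751953)
```

View pics/c3.png

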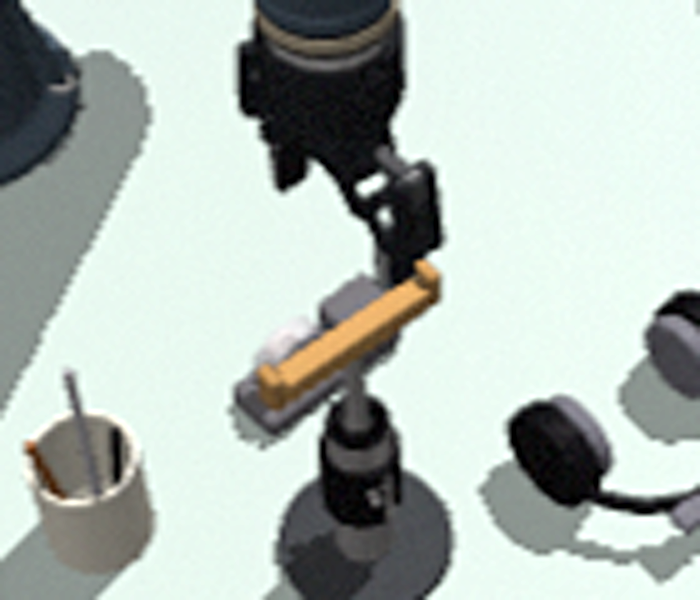

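The bar (crop about 350,335) stands raised about 47 mm at its home angle of 78.6°, and the gripper is well clear of it.

```bash
python3 -c "
from rig import hand_in
print(hand_in())"
```

```text
the job is handed in; nothing more can be done
None
```

The stand is raised about 47 mm and twisted back to its home angle with the lug resting on the upper notch's floor; the bar is released, nothing else on the desk was touched, and the job is handed in (no verdict was shown).

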